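# Clear the jammed feed chute and put the tube away

## Robot

A 7-joint arm with a two-finger parallel gripper is mounted at the origin on a cart in front of the work surface, level with it; the furniture and walls round the work are solid. World frame = base frame: x ahead of the robot, y to its left, z up, the work surface at z = 0. Lengths are in mm, angles in rad, forces in N, time in s.
With the tool pointing down it reaches from about 350 to 900 mm from the base axis. Payload 19.9 kg.
Tool frame: the origin (TCP) lies between the finger pads; the fingertips stand 17 mm ahead of it and the grasp point (between the pads) lies 2 mm behind it; z points along the fingers, y is the line along which they close (so a half turn about z gives the same grasp; the last joint's range is limited). The gripper opens to 94 mm and grips with 3 to 60 N. Pads are 16 mm wide; open, the fingers measure 119 mm over their backs; the gripper's body (75 mm by 177 mm) begins 78 mm behind the grasp point.
Start: joints at [-1.24, 0.417, -0.01, 1.614, 0.005, 1.111, -0.053], TCP at [227.047, 582.278, 197.525] pointing down, gripper open.
Joint ranges: [-2.81, 2.81], [-0.39, 2.02], [-1.27, 1.25], [0.06, 2.57], [-1.19, 4.33], [0.19, 2], [-2.82, 2.82]. Speed limits (rad/s): [1.89, 1.89, 2.39, 2.39, 3.01, 3.01, 3.01].

## Interface

Orientations are given as a unit quaternion [x, y, z, w].
In Python, from station import env, planner, camera, workorder gives the robot as it stands. Calls block until the motion is done:
- env.movep(position, orientation): joint-space move of the TCP to a pose.
- env.servo_line(position, max_speed=150, rot=None): straight line of the TCP; rot=None keeps the orientation; max_speed is the mean speed in mm/s.
- env.move_joints(angles): joint-space move.
- env.gripper_to(opening, grasp_force=None): finger opening in mm; grasp_force is the grip in N (None keeps the last); returns when the fingers have stopped.
- env.dwell(seconds).
- planner.inverse_kinematics(position, orientation): joint angles nearest the present ones, or None.
- env.get_state(): the state.
- camera(name): name is "side" or "top"; returns a dict with "color" (384x512x3 uint8, red, green, blue), "z_map" (384x512 float32, mm along the optical axis (not along the pixel's ray), 0 where there is no reading), "camera_matrix" (3x3 intrinsics, pixels), "camera_from_world" (4x4, takes a point from world to camera coordinates). Camera axes: x right, y up, looking along -z (the intrinsics and any distortion apply to the point x, -y, -z); pixel columns grow to the right and rows downward; lengths in mm; the calibration is good to about 2 mm. A picture is of the moment at which its call begins.
A pose or a line that the arm cannot do raises env.MotionError and nothing moves.
- workorder.finish_job(): hands the job in; it is judged then, once.
The state is a dict: "clock": time; "q": joint angles; "dq": joint speeds; "joint_torque": joint torques, N m; "position": TCP position; "tcp_rot": TCP orientation; "wrist_force": force on the tool from outside, world axes, zero at the start; "ft_torque": the same for the moment, N m; "gripper_width": finger opening in mm; "grip_force": force on a finger pad.
Only numpy, scipy, OpenCV 4.12 (cv2) and the standard library are available. Lean on these libraries where they do the work, as an engineer would, in place of code of your own. Each camera call takes 0.05 s, during which the arm holds its last target. There are 200 camera calls.

## Task

A tube has jammed under the hood of the deburring machine, at the bottom of its feed chute. Draw it back up the chute until it is clear of the machine, lift it out and lay it (without dropping it) flat in the empty lane of the wooden box, well below the rim and without disturbing the two tubes already there; then, to check that nothing stands proud, slide the check bar along the box from the near end all the way to the far end. Leave the other things on the bench where they are.

Things in the scene. Friction and masses are not known exactly. Their poses are not given: they have to be found in the camera images.
- jammed_tube: grey steel tube, 135 mm long, 31 mm diameter, about 0.25 kg, in the feed chute, its far half inside the machine. Origin: mid-length, on its underside (axis 15 mm above). Its y axis runs along the tube, +y to the far, lower end; z up out of the chute. Behaves as a flat-bottomed bar 28 mm wide, 30 mm high (does not roll) and stays where it is left in the chute.
- deburrer: fixed grey deburring machine, 180 mm wide, 250 mm high. Origin: on the bench below its flat front face, which is its plane x = 0; x points from the chute into the machine, y left, z up. The tube can only be lifted once its middle is at x < -0.068 in this frame (about 70 mm of travel up the chute); a stop inside blocks the other way. A sprung shoe inside presses on it with about 4 N.
- chute_mouth (a point): on the chute floor where it enters the machine, 50 mm above the bench. The housing begins 40 mm above this point. From here the chute rises toward the robot at 10 degrees, along -x of the machine. About 65 mm of the tube stick out of the mouth at the start.
- chute_end (a point): on the chute floor at its near, upper end, 228 mm from the mouth. The chute is 50 mm wide outside; side rails 4 mm thick, 37 mm apart, 7 mm high above the floor. The tube stands 23 mm above the rails and can be gripped across its width over them.
- visor_edge (a point): middle of the lower front edge of the visor, 150 mm wide, that overhangs the chute 43 mm out from the machine's face, 191 mm above the bench. A gripper held vertically over the tube's free end strikes it; one whose body leans back toward the robot by 25 to 45 degrees passes below it.
- tube_box: fixed open wooden box, rim 44 mm above the bench. Origin: on the bench under its centre; x from near to far end, y left. Inside 160 (x) x 208 (y) mm, floor at z = 8 mm, walls 8 mm. Three lanes along x at y = -62, 0, 62 mm, parted by wooden blocks 12 mm high and 12 mm long at x = -52 and 52 mm (lanes 36 mm wide there). A tube in its lane is 6 mm below the rim; on a block it stands proud.
- free_lane: thin black rubber pad, 110 x 24 mm, on the floor of the box's one empty lane. Origin: middle of the lane, on the box floor; x along the lane, as the box's x, z up.
- stored_tube_a: tube just like the jammed one, lying in one of the box's lanes; origin at mid-length on the underside, y along the tube
- stored_tube_b: the same, in another lane
- check_bar (a joint): travel of the aluminium check bar along the box's x, m: 0 = parked at the near end, 0.196 = at the far end. A flat strip 20 mm wide, 8 mm thick, lying across the box on its rim; slides with about 1.5 N of friction and stays where it is left.
- bar_handle (a point): centre of the wooden handle block on the middle of the check bar, by which it is pushed: 16 mm (along box x) x 30 mm (y), 30 mm high above the bar; this point is 66 mm above the bench, the block's top 82 mm. At the start it is 98 mm to the near side of the box's centre.
- screwdriver: red-handled screwdriver lying on the bench between the chute and the box, 210 mm long (along its own y), 29 mm wide; a bystander; origin at its middle, underside
- cog: steel sprocket 69 mm wide, 15 mm high, flat on the bench; a bystander; origin at its middle, underside
- torch: black torch lying on the bench right of the box, 112 mm long (along its own y), 46 mm high; a bystander; origin near its middle, underside
There are look-alikes about, which are no part of the job. Leave any turquoise look-alike of the jammed_tube alone.

How it is judged (in metres and radians):
On the way, in this order (a step that is already met when the one before it is completed fails the run):
1. the tube is drawn back up the chute, out of the machine's mouth (x of jammed_tube in the frame of deburrer below -0.068 m), for 0.1 s.
2. the tube lies flat and released in the empty lane of the box (x of jammed_tube in the frame of free_lane between -0.016 and 0.016 m and y of jammed_tube in the frame of free_lane between -0.01 and 0.01 m and z of jammed_tube in the frame of free_lane between -0.004 and 0.004 m and angle between the y axis of jammed_tube and the x axis of free_lane, either way round below 0.12 rad and contact force between the fingers and jammed_tube below 0.1 N and linear speed of jammed_tube below 0.03 m/s), for 0.2 s.
3. the check bar has been slid to the far end (value of joint check_bar above 0.185 m), for 0.1 s.
At the end, for the whole second after the job is handed in: The tube lies released and still in the lane that was empty: within 7 degrees of it, its middle within 16 mm lengthwise and 10 mm sideways, flat on the box floor (4 mm); the check bar is within 14 mm of its far end; both stored tubes are still flat on the floor, moved less than 20 mm (all of step 2 and value of joint check_bar above 0.182 m and distance of each of stored_tube_a, stored_tube_b from where it was at the start of the episode below 0.02 m and z of stored_tube_a in the frame of tube_box between 0.004 and 0.012 m and z of stored_tube_b in the frame of tube_box between 0.004 and 0.012 m); the robot touches nothing.
It fails at once if the tube is let go more than 20 mm above the lane (horizontal distance between jammed_tube and free_lane below 0.06 m and z of jammed_tube in the frame of free_lane above 0.02 m and contact force between the fingers and jammed_tube below 0.05 N).
It fails at once if a bystander (screwdriver, sprocket, torch) is moved more than 40 mm (distance of any of screwdriver, cog, torch from where it was at the start of the episode above 0.04 m).
It also fails if it takes over 66 s, if anything falls off the work surface, if the arm or the gripper's body presses on something with over 40 N, if the wrist force passes 120 N, or if a joint passes its speed limit or range.

## Working session

There is one attempt and no reset: what is moved stays moved. The work goes in short steps, each a Python script; the robot and the scene stay as the last script left them, time stands still between calls to the robot, and variables do not carry over. Pictures are saved under pics/ and viewed, at most 10 in all, crops included, and the job is handed in when it is done.

```bash
mkdir -p pics; ls; python3 - <<'E'
from station import env, planner, camera, workorder
import cv2, numpy as np
for n in ("top","side"):
    c=camera(n); cv2.imwrite(f"pics/{n}0.png",cv2.resize(c["color"][:,:,::-1],(768,576),interpolation=cv2.INTER_CUBIC))
    np.savez(f"{n}0.npz",**c)
    print(n,c["camera_matrix"].tolist(),np.round(c["camera_from_world"],3).tolist(),[k for k in c], (c["z_map"]>0).mean())
print(env.get_state())
E
```

```text
pics
top [[400.67161057899744, 0.0, 247.90237694910496], [0.0, 400.67161057899744, 193.1119504865214], [0.0, 0.0, 1.0]] [[0.021, -1.0, 0.012, 74.923], [0.994, 0.022, 0.106, -600.709], [-0.106, 0.01, 0.994, -1410.124], [0.0, 0.0, 0.0, 1.0]] ['color', 'z_map', 'camera_matrix', 'camera_from_world'] 0.996124267578125
side [[426.1050501359356, 0.0, 257.7581758688661], [0.0, 426.1050501359356, 187.5335548615953], [0.0, 0.0, 1.0]] [[-0.847, -0.531, 0.014, 529.981], [0.344, -0.529, 0.776, -224.579], [-0.404, 0.662, 0.631, -1754.49], [0.0, 0.0, 0.0, 1.0]] ['color', 'z_map', 'camera_matrix', 'camera_from_world'] 0.9961954752604166
{'clock': 0.1, 'q': array([-1.24048559,  0.41791114, -0.01033942,  1.61408544,  0.00470117,
        1.11067579, -0.05298479]), 'dq': array([ 0.00077326, -0.00114659,  0.00114497, -0.00222118, -0.00098333,
       -0.00030356,  0.00142289]), 'joint_torque': array([ 2.04331787e-03, -8.52584839e+01,  6.40861150e-01, -4.26697040e+01,
       -4.88506292e-02,  1.64024258e-02,  7.25848668e-05]), 'position': array([226.93511465, 581.99296084, 197.00162901]), 'tcp_rot': array([ 1.84808394e-01,  9.82774429e-01, -5.24019574e-04, -6.30814920e-05]), 'wrist_force': array([0.44548824, 0.19842084, 0.68966065]), 'ft_torque': array([ 0.00525372, -0.01653744, -0.01539037]), 'grip_force': 0.0, 'gripper_width': 93.94542506972402}
```

View pics/top0.png

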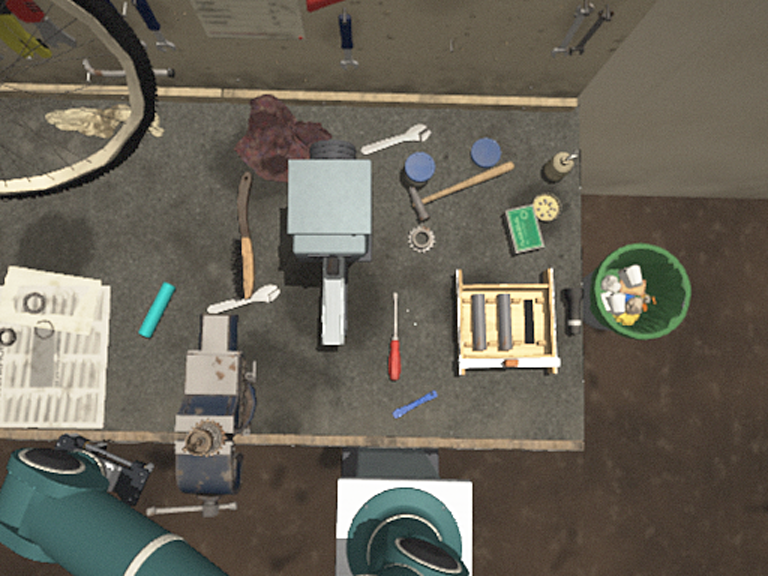

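View pics/side0.png

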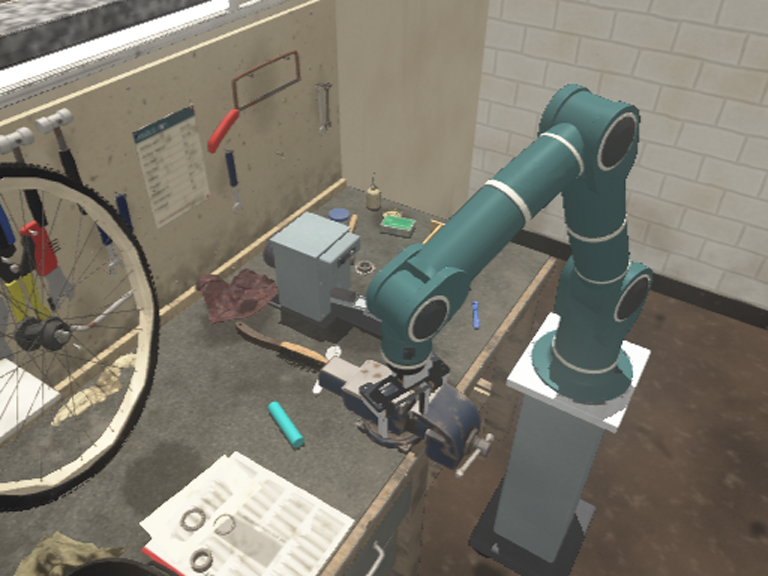

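The top view shows the chute at (333,300), box at (507,322) with its free lane (black pad) at (529,322), and the handle at (512,362). The screwdriver is at (395,340) and the torch at (573,310). A vise stands at (215,380), and the arm hides part of the chute in the side view. Next I'll turn the depth into positions.

```bash
cat > h.py <<'E'
import numpy as np, cv2
def cloud(c):
    K=c["camera_matrix"]; d=c["z_map"].astype(float); v,u=np.mgrid[:d.shape[0],:d.shape[1]]
    p=np.stack([(u-K[0,2])/K[0,0]*d,-(v-K[1,2])/K[1,1]*d,-d,np.ones_like(d)],-1)
    return (p@np.linalg.inv(c["camera_from_world"]).T)[...,:3]
def proj(c,P):
    P=np.atleast_2d(P); q=np.c_[P,np.ones(len(P))]@c["camera_from_world"].T; K=c["camera_matrix"]
    return np.c_[K[0,2]+K[0,0]*q[:,0]/-q[:,2],K[1,2]+K[1,1]*q[:,1]/q[:,2]]
def ray(c,u,v,z):  # pixel -> world at height z
    K=c["camera_matrix"]; T=np.linalg.inv(c["camera_from_world"])
    d=T[:3,:3]@np.array([(u-K[0,2])/K[0,0],-(v-K[1,2])/K[1,1],-1]); o=T[:3,3]
    return o+d*(z-o[2])/d[2]
def rectify(c,x0,x1,y0,y1,z,s=4): # image: row0 = x1, col0 = y1; z(x,y) scalar or fn; s px/mm
    X,Y=np.meshgrid(np.arange(x1,x0,-1/s),np.arange(y1,y0,-1/s),indexing="ij")
    Z=z(X,Y) if callable(z) else np.full_like(X,z)
    m=proj(c,np.stack([X,Y,Z],-1).reshape(-1,3)).reshape(X.shape+(2,)).astype(np.float32)
    return cv2.remap(c["color"][:,:,::-1].copy(),m[...,0],m[...,1],cv2.INTER_CUBIC)
E
python3 - <<'E'
from h import *
c=dict(np.load("top0.npz")); P=cloud(c); s=1.5
def reg(u0,u1,v0,v1): return P[int(v0/s):int(v1/s),int(u0/s):int(u1/s)].reshape(-1,3)
def rect(n,p):
    (cx,cy),(w,h),a=cv2.minAreaRect(p[:,:2].astype(np.float32)); print(n,round(cx,1),round(cy,1),round(w,1),round(h,1),round(a,2),"z",np.percentile(p[:,2],[5,50,95]).round(1),len(p))
b=reg(445,565,255,385); print(np.histogram(b[:,2],bins=np.arange(-10,90,4)))
rect("rim",b[(b[:,2]>36)&(b[:,2]<52)]); rect("handle",b[b[:,2]>70])
m=reg(275,380,140,265); rect("mach top",m[m[:,2]>235]); rect("visor",m[(m[:,2]>180)&(m[:,2]<235)])
ch=reg(310,355,262,352); ch=ch[(ch[:,2]>35)&(ch[:,2]<115)]; rect("chute",ch)
rect("free",reg(523,536,300,345)); rect("t1",reg(473,484,298,350)); rect("t2",reg(498,510,298,350))
print(P[int(300/s):int(345/s):4, int(455/s):int(560/s)][:, :,2].round(0).astype(int)[3])
u=int(333/s)
for v in range(160,236,3): print(v,P[v,u].round(0), P[v,216:234,2].round(0).astype(int).tolist())
sd=reg(385,402,290,385); rect("sd",sd[sd[:,2]>6]); to=reg(562,590,285,340); rect("torch",to[to[:,2]>8])
cg=reg(405,440,222,255); rect("cog",cg[cg[:,2]>6])
v=reg(175,260,310,430); rect("vise",v[v[:,2]>15])
o=rectify(c,440,760,-330,-70,44,3); cv2.imwrite("pics/box.png",cv2.resize(o,None,fx=.6,fy=.6) if o.shape[1]>800 else o[:, :])
print(o.shape)
E
```

```text
(array([ 195, 1051, 1444, 1041,  758,  302,  102,   92,   74,  101,  196,
        321,  395,  339,  194,  139,   59,    2,    0,    3,    3,    5,
         26,    5]), array([-10,  -6,  -2,   2,   6,  10,  14,  18,  22,  26,  30,  34,  38,
        42,  46,  50,  54,  58,  62,  66,  70,  74,  78,  82,  86]))
rim 531.5 -232.5 250.3 236.7 1.32 z [36.7 42.1 50.1] 1167
handle 434.9 -73.7 352.1 14.6 88.89 z [  74.9   83.1 1464.9] 69
mach top 644.8 182.9 401.7 170.9 1.21 z [238.2 248.1 252.7] 3369
visor 776.7 186.8 267.7 162.6 2.84 z [182.7 191.1 233.5] 394
chute 565.3 181.5 196.7 49.0 1.82 z [59.  76.4 90.8] 803
free 531.7 -294.2 32.0 106.6 89.51 z [ 2.6  7.6 12.3] 270
t1 516.7 -36.7 122.4 287.2 4.04 z [25.8 35.6 41.9] 245
t2 517.7 -69.0 123.0 350.7 3.51 z [24.7 35.3 42.3] 280
[-4  6 41 46 33  8 11  7  4  7 11  3 28 29 39 38 35 37 33 32 21  4  4  9
  5  4  1  5  5 25 34 34 35 42 32 33 33 31  4 11  9  9 11 10 12  2  4  5
 11  6 11 10  6  7  4  7  4 10  4  7  7 22 31 38 44 43 -3 -5 -3  2]
160 [679. 173. 237.] [1465, 242, 238, 240, 239, 238, 237, 241, 236, 243, 243, 241, 238, 236, 239, 237, 2
[... 1891 characters left out ...]
 0, -3, -3]
223 [488. 175.  85.] [88, 86, 86, 79, 84, 85, 85, 85, 84, 87, 88, 92, 80, 9, 10, 0, 4, -1]
226 [478. 174.  94.] [81, 88, 85, 85, 89, 84, 94, 88, 87, 86, 86, 103, 86, -3, -1, -4, -4, 1]
229 [467. 174.  89.] [86, 93, 84, 87, 90, 86, 89, 96, 89, 83, 96, 100, 82, -3, -4, -3, -6, 1]
232 [458. 179.   6.] [0, -7, -2, -7, 2, 3, 6, -5, 3, 7, -5, 1, -3, 2, 3, -5, 1, -7]
235 [447. 179.  -0.] [-3, 4, 0, 2, -3, -4, 0, 1, 2, -2, -8, -7, -5, -4, -3, 5, 1, -3]
sd 486.3 64.5 205.6 81.9 4.79 z [ 7.3 17.1 25.9] 240
torch 532.4 -157.4 110.8 536.1 6.8 z [17.2 30.5 44. ] 297
cog 595.7 6.8 87.8 344.7 71.85 z [ 6.4 12.6 21. ] 89
vise 372.5 321.2 390.2 266.3 76.14 z [ 27.9 106.4 152.4] 3059
(960, 780, 3)
```

```bash
python3 - <<'E'
from h import *
c=dict(np.load("top0.npz"))
a=rectify(c,440,700,120,240,lambda X,Y:57+(685-X)*.1763,2)
b=rectify(c,410,670,-360,-100,44,2)
cv2.imwrite("pics/rect.png",np.hstack([a,b])); print(a.shape,b.shape)
E
```

```text
(520, 240, 3) (520, 520, 3)
```

View pics/rect.png

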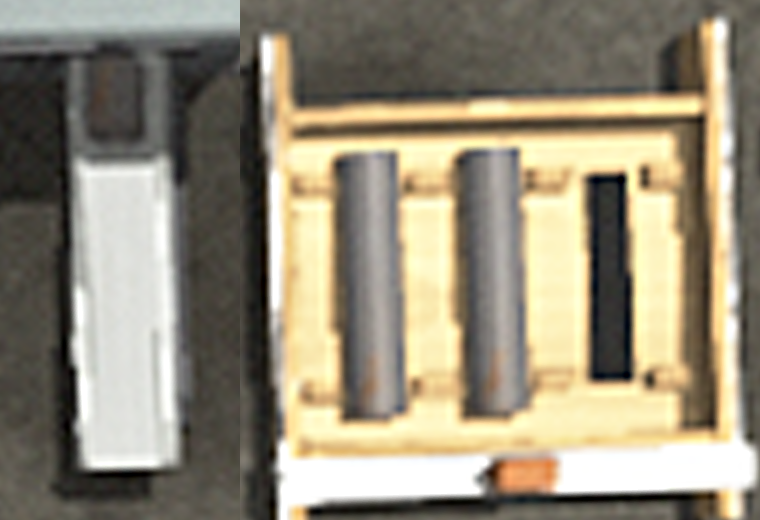

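Both lie nearly along world x: the chute is yawed about 1.9° and the box about 2.5°. The pad is at rectified (608,275), and the stored tubes fill the left and middle lanes. Next I'll get precise numbers by segmentation.

```bash
python3 - <<'E'
from h import *
c=dict(np.load("top0.npz")); P=cloud(c); Q=P.reshape(-1,3)
# chute floor fit
m=(Q[:,0]>475)&(Q[:,0]<612)&(abs(Q[:,1]-(174.5+.0332*(Q[:,0]-466)))<14)&(Q[:,2]>40)&(Q[:,2]<110)
k=np.polyfit(Q[m,0]-466,Q[m,2],1); print("floor slope,z@466",k,m.sum())
z=lambda X,Y:k[1]+(X-466)*k[0]
for zz,x0,x1,nm in ((7,440,700,"rail"),(30,600,700,"tubetop")):
    im=cv2.cvtColor(rectify(c,x0,x1,120,240,lambda X,Y:z(X,Y)+zz,4),cv2.COLOR_BGR2GRAY).astype(int)
    if nm=="rail":
        for x in (480,510,540,570,600,618):
            g=np.diff(cv2.GaussianBlur(im.astype(np.float32),(9,9),0)[int((x1-x)*4)-8:int((x1-x)*4)+8].mean(0)); print(x,"edges y",[ (240-i/4,round(float(g[i]),1)) for i in np.argsort(-abs(g))[:60] if abs(g[i])==abs(g[max(0,i-12):i+13]).max()])
        col=im[:,480//2:480//2+40].mean(1); g=np.diff(cv2.GaussianBlur(col.astype(np.float32).reshape(-1,1),(1,9),0)[:,0])
    else:
        col=im[:,220:250].mean(1); g=np.diff(cv2.GaussianBlur(col.astype(np.float32).reshape(-1,1),(1,9),0)[:,0])
    print(nm,"x edges",[(x1-i/4,round(float(g[i]),1)) for i in range(len(g)) if abs(g[i])>1.5 and abs(g[i])==abs(g[max(0,i-12):i+13]).max()])
im=cv2.cvtColor(rectify(c,600,720,120,240,191,4),cv2.COLOR_BGR2GRAY)
for yc in (130,150,210,230):
    col=im[:,int((240-yc)*4)-20:int((240-yc)*4)+20].mean(1) ; g=np.diff(cv2.GaussianBlur(col.astype(np.float32).reshape(-1,1),(1,9),0)[:,0]); i=abs(g).argmax(); print("visor y",yc,"x",720-i/4,round(float(g[i]),1))
def seg(nm,zz,f):
    b=rectify(c,400,670,-370,-90,zz,4).astype(int); mk=f(b).astype(np.uint8); n,l,st,ce=cv2.connectedComponentsWithStats(mk)
    for i in np.argsort(-st[1:,4])[:1]+1:
        pts=np.argwhere(l==i)[:,::-1].astype(np.float32); (cx,cy),(w,h),a=cv2.minAreaRect(pts); M=cv2.moments((l==i).astype(np.uint8),True)
        th=.5*np.arctan2(2*M["mu11"],M["mu20"]-M["mu02"])
        print(nm,"min rect xy",670-cy/4,-90-cx/4,w/4,h/4,a,"centroid",670-ce[i][1]/4,-90-ce[i][0]/4,"axis deg",np.degrees(th))
seg("pad",8,lambda b:(b.max(2)<75)&(np.indices(b.shape[:2])[1]>680)&(np.indices(b.shape[:2])[1]<940)&(np.indices(b.shape[:2])[0]>240)&(np.indices(b.shape[:2])[0]<800))
seg("handle",82,lambda b:(b[...,2]-b[...,0]>90)&(np.indices(b.shape[:2])[0]>850))
f=(abs(Q[:,0]-531)<60)
for y in (-294,-232,-170): 
    mm=f&(abs(Q[:,1]-y)<8)&(Q[:,2]<70); print("lane",y,np.median(Q[mm,2]))
E
```

```text
floor slope,z@466 [-0.17840095 88.88326301] 324
480 edges y [(np.float64(201.5), 9.0), (np.float64(150.75), -8.1), (np.float64(212.0), -2.3)]
510 edges y [(np.float64(201.75), 16.9), (np.float64(152.75), -7.4), (np.float64(160.0), 4.4)]
540 edges y [(np.float64(203.75), 13.5), (np.float64(152.75), -7.5), (np.float64(210.5), -3.7)]
570 edges y [(np.float64(204.75), 7.9), (np.float64(154.0), -6.7), (np.float64(196.0), 2.6)]
600 edges y [(np.float64(204.25), 7.9), (np.float64(154.75), -6.1)]
618 edges y [(np.float64(204.5), 7.9), (np.float64(155.25), -7.4)]
rail x edges [(684.25, -3.9), (671.0, 1.5), (629.0, 2.3), (618.25, 6.7), (465.75, -17.4), (450.25, 2.5)]
tubetop x edges [(676.5, -4.5), (667.5, 1.8), (626.0, 2.0), (615.25, 7.0)]
visor y 130 x 703.75 -8.5
visor y 150 x 699.25 6.6
visor y 210 x 652.25 -6.9
visor y 230 x 697.5 6.5
pad min rect xy 533.6458587646484 -294.71763610839844 105.05967712402344 20.952394485473633 89.13630676269531 centroid 532.0676831388915 -294.53801890669956 axis deg 88.37957816414459
handle min rect xy 446.89198303222656 -180.62232971191406 8.506606101989746 120.2846450805664 89.61023712158203 centroid 446.60753598645215 -175.9322078746825 axis deg -1.7278141329342356
lane -294 7.552692743353759
lane -232 36.818129636712
lane -170 37.217368038961695
```

```bash
cat >> h.py <<'E'
from scipy.spatial.transform import Rotation as R
PSI=np.radians(1.65); BX=np.radians(1.8)
def rot(tilt,psi,sgn=1):  # tilt>0: body leans back toward robot
    t=np.radians(tilt); z=np.array([np.sin(t)*np.cos(psi),np.sin(t)*np.sin(psi),-np.cos(t)]); y=sgn*np.array([-np.sin(psi),np.cos(psi),0])
    return R.from_matrix(np.c_[np.cross(y,z),y,z]).as_quat(), z
S10,C10=np.sin(np.radians(10)),np.cos(np.radians(10))
UP=np.array([-C10*np.cos(PSI),-C10*np.sin(PSI),S10])    # up the chute
NRM=np.array([S10*np.cos(PSI),S10*np.sin(PSI),C10])
def chute(x,h): # point h above chute floor over floor-x
    return np.array([x,176.3+.0288*(x-480),50+(690-x)*.1763])+h*NRM
E
python3 - <<'E'
from h import *
from station import env, planner, camera
q,z=rot(38,PSI); g=chute(645,29)+2*z
print("grasp tcp",g)
for d in (0,130): print(planner.inverse_kinematics((g-d*z).tolist(),q.tolist()))
st=env.get_state(); p=st["position"]
env.servo_line([p[0],p[1],380],300)
env.movep((g-130*z).tolist(),q.tolist())
s=env.get_state(); print(s["clock"],s["position"],s["q"].round(2))
for n in ("top","side"):
    c=camera(n); np.savez(f"{n}1.npz",**c); im=c["color"][:,:,::-1]
    if n=="side": cv2.imwrite("pics/side1.png",cv2.resize(im[100:300,120:387],None,fx=3,fy=3,interpolation=cv2.INTER_CUBIC))
E
```

```text
grasp tcp [651.26452156 181.23245516  84.91690333]
[-0.28067944  0.44227679 -0.1901614   2.1100452   1.68017945  0.32380797
 -0.40768394]
[-0.88635808  0.13188714  0.3899062   2.23184181  0.92479452  0.30459777
  0.25801334]
2.8667 [571.53476291 179.71901131 187.7334673 ] [-0.84  0.13  0.34  2.23  0.94  0.31  0.25]
```

View pics/side1.png

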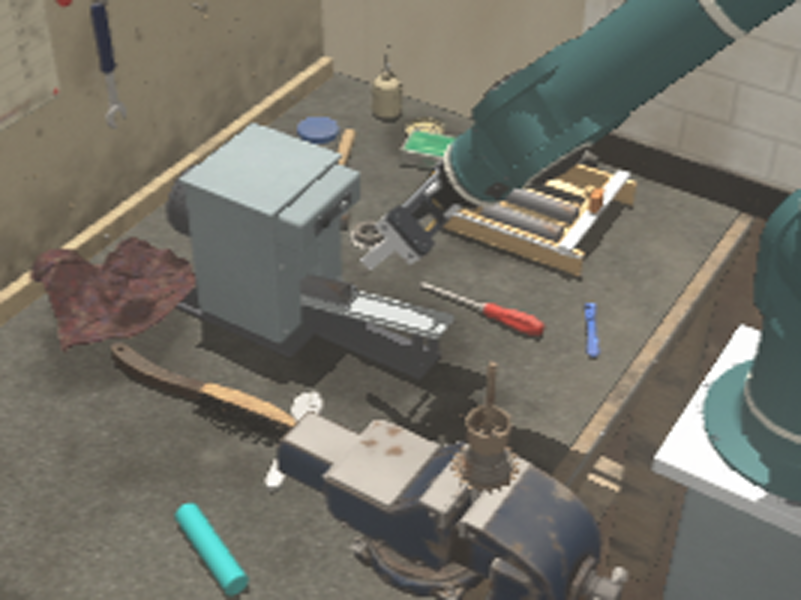

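The arm is leaning back over the chute. The exposed tube end shows at (350,285), with the handle at (595,200). I'll cross-check these in both views and then go in.

```bash
python3 - <<'E'
from h import *
from station import env, planner, camera
s=dict(np.load("side1.npz")); t=dict(np.load("top0.npz"))
print("pred near-end top corners side crop px",((proj(s,[chute(627,30)+[0,14,0],chute(627,30)-[0,14,0]])-[120,100])*3).round(0))
def tri(a,b):
    A=[];
    for c,(u,v) in ((t,a),(s,b)):
        o=np.linalg.inv(c["camera_from_world"])[:3,3]; d=ray(c,u,v,0)-o; A.append((o,d/np.linalg.norm(d)))
    M=sum(np.eye(3)-np.outer(d,d) for o,d in A); r=sum((np.eye(3)-np.outer(d,d))@o for o,d in A); return np.linalg.solve(M,r)
print("handle",tri((341.3,241.5),(318.3,166.7)), "top ray z66..82",ray(t,341.3,241.5,66),ray(t,341.3,241.5,82))
q,z=rot(38,PSI); g=chute(645,29)+2*z
env.servo_line((g-25*z).tolist(),120)
f0=env.get_state()["wrist_force"]
for d in (12,6,3,0):
    env.servo_line((g-d*z).tolist(),40); f=env.get_state(); print(d,f["position"].round(1),(f["wrist_force"]-f0).round(1))
    if np.linalg.norm(f["wrist_force"]-f0)>8: break
env.gripper_to(20,30); f=env.get_state(); print(f["clock"],f["gripper_width"],f["grip_force"],(f["wrist_force"]-f0).round(1))
E
```

```text
pred near-end top corners side crop px [[338. 290.]
 [349. 280.]]
handle [ 433.44369786 -240.77237765   62.19708788] top ray z66..82 [ 433.38714432 -239.88943568   66.        ] [ 433.52683759 -235.97647134   82.        ]
12 [643.8 181.1  94.6] [-0.3  0.1  1.7]
6 [647.5 181.1  89.8] [-0.2 -0.   1.4]
3 [649.4 181.1  87.3] [-0.3 -1.3  1.5]
0 [651.2 181.2  84.9] [-0.5 -0.1 -0. ]
6.3583 25.741599630205773 29.999305307865143 [-0.5  0.4  0.8]
```

```bash
python3 - <<'E'
from h import *
from station import env, planner, camera
p=env.get_state()["position"]; f0=env.get_state()["wrist_force"]
for d in (20,85,152):
    env.servo_line((p+d*UP).tolist(),80); f=env.get_state(); print(d,f["clock"],f["position"].round(1),f["gripper_width"],f["grip_force"],(f["wrist_force"]-f0).round(1))
c=camera("side"); cv2.imwrite("pics/side2.png",cv2.resize(c["color"][100:300,120:387,::-1],None,fx=3,fy=3,interpolation=cv2.INTER_CUBIC)); np.savez("side2.npz",**c)
E
```

```text
20 6.7583 [631.1 180.8  88.4] 25.944328984004034 30.029282569885254 [-9.2 -1.9  7.4]
85 7.7167 [567.8 179.   99.7] 25.700300114172666 29.997531473636627 [-0.  -0.6 -1.1]
152 8.7083 [501.9 177.1 111.3] 25.60319816806856 29.997672736644745 [-0.1 -0.5 -1. ]
```

View pics/side2.png

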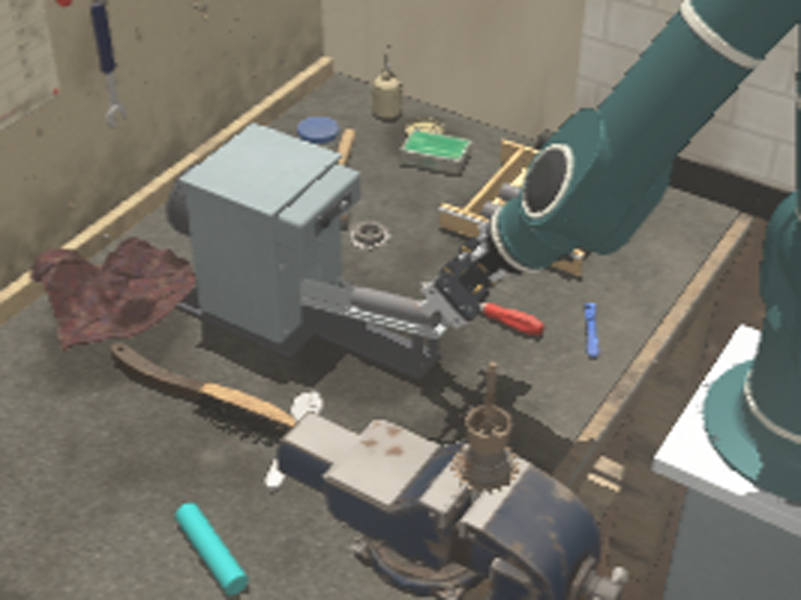

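The tube lies along the chute, clear of the machine, with its far end at about (350,297). I'll release it, back off and check its position from the top.

```bash
python3 - <<'E'
from h import *
from station import env, planner, camera
env.gripper_to(56)
q,z=rot(38,PSI); p=env.get_state()["position"]
env.servo_line((p-90*z).tolist(),250)
c=camera("top"); np.savez("top2.npz",**c)
o=rectify(c,440,700,120,240,lambda X,Y:50+(690-X)*.1763+30,2); cv2.imwrite("pics/top2.png",o)
print(env.get_state()["clock"])
q,z=rot(-10,PSI)
for d in (0,80): print(planner.inverse_kinematics((chute(544,28)+(2-d)*z).tolist(),q.tolist()))
E
```

```text
10.1417
[-0.49811976  0.54723677  0.22011344  1.68220543 -0.18016419  1.09941839
  1.3960613 ]
[-0.56848167  0.49408296  0.33137767  1.58568906 -0.20459305  1.26348602
  1.41802885]
```

View pics/top2.png

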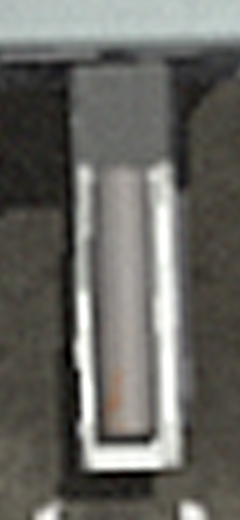

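The tube's near end is at row 436, so its middle is at floor-x ≈ 544, as predicted. I'll regrip it at the middle, square to the chute.

```bash
python3 - <<'E'
from h import *
from station import env, planner, camera
q,z=rot(-10,PSI); g=chute(544,28)+2*z
env.movep((g-80*z).tolist(),q.tolist())
env.servo_line((g-15*z).tolist(),150); f0=env.get_state()["wrist_force"]
for d in (6,0):
    env.servo_line((g-d*z).tolist(),40); f=env.get_state(); print(d,f["position"].round(1),(f["wrist_force"]-f0).round(1))
env.gripper_to(20,45); f=env.get_state(); print(f["clock"],f["gripper_width"],f["grip_force"],(f["wrist_force"]-f0).round(1))
env.servo_line((g-80*z).tolist(),120)
q2,_=rot(0,BX); env.servo_line([540,178,260],150,q2.tolist())
f=env.get_state(); print(f["clock"],f["position"],f["gripper_width"],f["grip_force"],(f["wrist_force"]-f0).round(1),f["q"].round(2))
for zz in (36,150): print(planner.inverse_kinematics([533,-295,zz],q2.tolist()))
c=camera("side"); cv2.imwrite("pics/side3.png",cv2.resize(c["color"][60:260,140:407,::-1],None,fx=3,fy=3,interpolation=cv2.INTER_CUBIC))
E
```

```text
6 [549.5 178.3 107.3] [ 0.3  0.4 -0.7]
0 [548.3 178.2 101.1] [ 1.1  0.2 -0.6]
13.5 19.959782360844105 0.0 [ 0.5 -0.2 -0.1]
15.0167 [539.77051679 177.99042762 259.10436259] 19.79533844888039 0.0 [ 0.3  0.7 -0.7] [-0.66  0.27  0.36  1.69 -0.1   1.2   1.32]
[-0.00334275  0.67058692  0.62724181  1.78899969 -0.50746361  0.84888271
  2.46749763]
[-0.04452554  0.51600629  0.67762708  1.71886374 -0.36747322  1.0373429
  2.36169944]
```

View pics/side3.png

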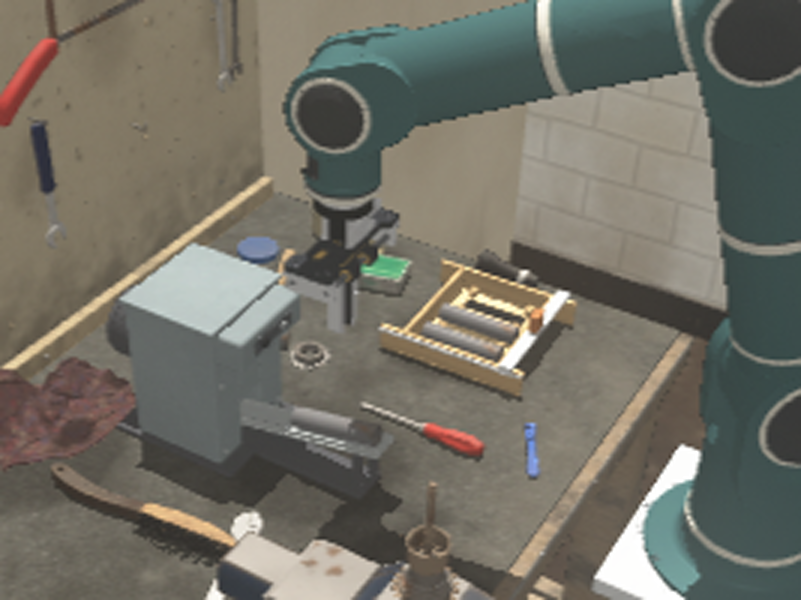

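The fingers closed without holding anything, and the tube is still in the chute at (340,415). I'll measure from both cameras where it and the fingertips really are.

```bash
python3 - <<'E'
from h import *
from station import env, planner, camera
c=camera("side"); np.savez("side4.npz",**c); t=dict(np.load("top2.npz"))
for nm,cc in (("side",c),("top2",t)):
    Q=cloud(cc).reshape(-1,3); C=chute(480,0); D=Q-C; u=-D@UP; h=D@NRM; w=D@np.cross(NRM,UP)
    for a in range(-20,200,15):
        m=(u>a)&(u<a+15)&(h>-20)&(h<60)
        mm=m&(h>18); print(nm,a,"h90",np.percentile(h[m],90).round(1) if m.sum()>5 else None,"tube w",np.percentile(w[mm],[5,50,95]).round(1) if mm.sum()>5 else None,"h",np.median(h[mm&(abs(w)<6)]).round(1),mm.sum())
Q=cloud(c).reshape(-1,3); m=(abs(Q[:,0]-540)<25)&(abs(Q[:,1]-178)<60)&(Q[:,2]>150)&(Q[:,2]<420)
print("gripper z low",np.percentile(Q[m,2],[0.5,2,5,20]).round(1), Q[m][Q[m,2]<np.percentile(Q[m,2],4)].mean(0).round(1))
print(env.get_state()["position"],env.get_state()["gripper_width"])
tip=proj(c,[[540,178,242]])[0]; print("tip px crop",(tip-[140,60])*3)
E
```

```text
side -20 h90 9.8 tube w None h nan 5
side -5 h90 30.1 tube w [-883.1  -19.4    8.6] h 29.6 35
side 10 h90 33.7 tube w [-886.4 -879.6   -3.4] h 31.2 40
side 25 h90 33.5 tube w [-888.7 -880.5    3.3] h 27.5 61
side 40 h90 36.1 tube w [-891.6 -868.8   -2.3] h 30.7 72
side 55 h90 42.1 tube w [-896.4 -891.4    1.4] h 29.8 57
side 70 h90 45.4 tube w [-904.6 -898.8   -3.1] h 30.5 62
side 85 h90 46.4 tube w [-9.143e+02 -9.067e+02  4.000e-01] h 31.4 78
side 100 h90 50.5 tube w [-928.9 -918.9   -5.9] h 32.5 88
side 115 h90 53.2 tube w [-949.4 -934.9   -7.5] h 31.1 122
side 130 h90 57.1 tube w [-966.2 -955.3 -104.3] h nan 43
side 145 h90 5.6 tube w None h nan 1
side 160 h90 6.2 tube w None h nan 0
side 175 h90 7.3 tube w None h nan 0
side 190 h90 53.3 tube w [-48.1   8.4  62.6] h 54.4 12
top2 -20 h90 9.7 tube w None h nan 0
top2 -5 h90 28.6 tube w [-14.3  -0.5  12.5] h 29.4 35
top2 10 h90 26.8 tube w [-14.6  -0.7  12.4] h 28.0 39
top2 25 h90 28.4 tube w [-285.    -3.9   12.4] h 29.7 46
top2 40 h90 28.5 tube w [-284.2  -11.1    9.4] h 30.6 60
top2 55 h90 29.9 tube w [-28.5  -2.7  12.2] h 29.2 40
top2 70 h90 31.2 tube w [-15.1  -0.9  12. ] h 30.3 37
top2 85 h90 30.7 tube w [-13.6  -1.5  10.4] h 29.7 31
top2 100 h90 30.6 tube w [-15.7  -1.3  12. ] h 28.5 41
top2 115 h90 28.7 tube w [-15.8  -1.7  11.7] h 28.3 37
top2 130 h90 9.4 tube w None h 25.5 4
top2 145 h90 4.2 tube w None h nan 0
top2 160 h90 4.8 tube w None h nan 0
top2 175 h90 5.1 tube w None h nan 0
top2 190 h90 7.6 tube w None h nan 1
gripper z low [268.7 272.2 280.8 305.3] [534.9 174.5 272.7]
[539.91510928 177.73118474 258.60906522] 20.345705861590456
tip px crop [339.31202003 341.28052077]
  return _methods._mean(a, axis=axis, dtype=dtype,
  ret = ret.dtype.type(ret / rcount)
```

The tube hasn't moved. The fingertips appear to sit about 15 mm higher than the stated 17 mm ahead of the TCP, so the fingers closed too high on the tube. I'll check the tip in the saved depth, then descend by feel until the tips touch the rails, back off and grip.

```bash
python3 - <<'E'
from h import *
from station import env, planner, camera
c=dict(np.load("side4.npz")); P=cloud(c)
for v in range(155,180): print(v,P[v,253].round(0),P[v,255].round(0))
q,z=rot(-10,PSI); g=chute(544,28)+2*z
env.gripper_to(42)
env.movep((g-50*z).tolist(),q.tolist())
env.servo_line((g-4*z).tolist(),150); env.dwell(.15); f0=env.get_state()["wrist_force"]
for d in np.arange(0,22,2.):
    env.servo_line((g+d*z).tolist(),40); f=env.get_state(); df=f["wrist_force"]-f0; print(d,f["position"].round(1),df.round(1))
    if np.linalg.norm(df)>6: break
d-=3 if np.linalg.norm(df)>6 else 0
env.servo_line((g+d*z).tolist(),40)
env.gripper_to(20,45); f=env.get_state(); print(d,f["clock"],f["gripper_width"],f["grip_force"],(f["wrist_force"]-f0).round(1))
E
```

```text
155 [528. 199. 350.] [539. 167. 327.]
156 [532. 193. 340.] [540. 165. 321.]
157 [531. 194. 336.] [540. 165. 316.]
158 [528. 198. 335.] [539. 166. 312.]
159 [530. 195. 328.] [541. 164. 306.]
160 [528. 198. 326.] [539. 167. 303.]
161 [530. 195. 318.] [539. 167. 298.]
162 [528. 199. 317.] [540. 165. 292.]
163 [529. 198. 311.] [539. 166. 288.]
164 [528. 198. 307.] [539. 167. 284.]
165 [530. 195. 300.] [536. 171. 283.]
166 [531. 193. 293.] [540. 164. 272.]
167 [530. 195. 290.] [539. 166. 268.]
168 [531. 193. 283.] [ 727. -136.    0.]
169 [528. 198. 283.] [ 718. -122.    6.]
170 [531. 194. 274.] [ 725. -134.  -10.]
171 [ 719. -105.    4.] [ 710. -109.    6.]
172 [ 718. -103.    0.] [ 708. -107.    1.]
173 [ 716. -101.   -4.] [ 706. -103.   -1.]
174 [709. -90.  -0.] [ 705. -102.   -7.]
175 [704. -81.   1.] [694. -83.   4.]
176 [701. -76.  -1.] [692. -81.   0.]
177 [698. -72.  -3.] [689. -76.  -2.]
178 [690. -59.   3.] [685. -70.  -2.]
179 [686. -54.   2.] [680. -62.  -1.]
0.0 [548.5 178.3 101.3] [ 0.4 -0.4 -0. ]
2.0 [548.1 178.2  99.2] [ 0.4 -1.1 -0.5]
4.0 [547.7 178.2  97.3] [ 0.5 -0.4 -1.3]
6.0 [547.4 178.2  95.3] [-0.   0.2 -0.4]
8.0 [547.  178.2  93.3] [-0.1 -1.2 -0.6]
10.0 [546.7 178.2  91.4] [0.8 0.2 0. ]
12.0 [546.3 178.2  89.4] [-0.6 -0.2 -0.1]
14.0 [546.  178.2  87.4] [-0.1  0.3 -0.5]
16.0 [545.7 178.1  85.5] [ 0.3 -0.2 -1.1]
18.0 [545.3 178.2  83.5] [-0.   0.7  0.3]
20.0 [545.  178.2  81.5] [ 0.7  0.2 -0.1]
20.0 20.175 27.41903599230842 44.99982476234436 [ 0.3 -0.9 -0.8]
```

The grip is solid now, at 27.4 mm with the pads well down on the tube. The tips really stand about 10 mm behind the TCP. Lift and carry.

```bash
python3 - <<'E'
from h import *
from station import env, planner, camera
q,z=rot(-10,PSI); p=env.get_state()["position"]
env.servo_line((p-60*z).tolist(),120)
q2,_=rot(0,BX); env.servo_line([540,178,230],150,q2.tolist())
f=env.get_state(); print(f["clock"],f["gripper_width"],f["grip_force"])
env.movep([533,-295,200],q2.tolist())
f=env.get_state(); print(f["clock"],f["position"].round(1),f["gripper_width"],f["grip_force"])
env.servo_line([533,-295,90],150)
o=[]
for n in ("top","side"):
    c=camera(n); np.savez(f"{n}5.npz",**c)
    uv=proj(c,[[531,-260,60]])[0].astype(int); w,h=(66,75)
    im=c["color"][uv[1]-h:uv[1]+h,uv[0]-w:uv[0]+w,::-1]; print(uv,im.shape); o.append(cv2.resize(im,(396,450),interpolation=cv2.INTER_CUBIC))
cv2.imwrite("pics/box5.png",np.hstack(o))
E
```

```text
21.575 27.599296149572933 44.99848544597626
23.3083 [ 533.7 -293.8  199.9] 27.79204830543846 44.998499751091
[346 213] (150, 132, 3)
[302 158] (150, 132, 3)
```

View pics/box5.png

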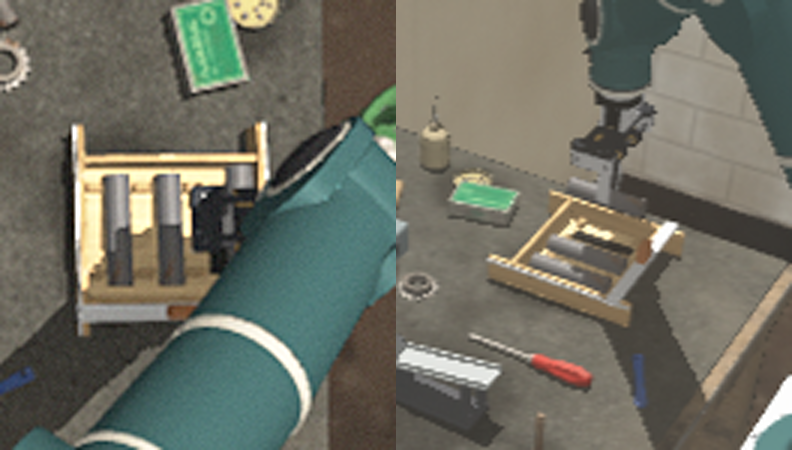

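The held tube shows above the free lane at (240,178) in the top view. I'll check its far end, then lower it.

```bash
python3 - <<'E'
from h import *
from station import env, planner, camera
c=dict(np.load("top5.npz")); print("far end",ray(c,360,192.3,112))
Q=cloud(c).reshape(-1,3); m=(abs(Q[:,1]+295)<12)&(Q[:,0]>570)&(Q[:,0]<612)&(Q[:,2]>70)&(Q[:,2]<150)
for a in range(570,612,5):
    k=m&(Q[:,0]>=a)&(Q[:,0]<a+5); print(a,k.sum(),np.median(Q[k,2]) if k.any() else None)
env.servo_line([533,-295,24],100); env.dwell(.15); f0=env.get_state()["wrist_force"]
for zz in (20,18,16.5,15,14,13,12):
    env.servo_line([533,-295,zz],25); f=env.get_state(); df=f["wrist_force"]-f0; print(zz,f["clock"],f["position"].round(1),df.round(1),f["gripper_width"].round(1))
    if df[2]>5: break
E
```

```text
far end [ 601.67864711 -293.15915714  112.        ]
570 2 115.79513232534418
575 11 113.03515715262006
580 7 115.47376096989547
585 12 114.6751809683874
590 7 113.89796200084993
595 13 114.39998914173975
600 1 107.39084853648501
605 0 None
610 0 NoneTraceback (most recent call last):
  File "<stdin>", line 9, in <module>
AttributeError: 'float' object has no attribute 'round'
```

```bash
python3 - <<'E'
from h import *
from station import env, planner, camera
f=env.get_state(); f0=f["wrist_force"]; print(f["clock"],f["position"].round(1),f0.round(1))
for zz in (18,16.5,15,14,13,12,11):
    env.servo_line([533,-295,zz],25); f=env.get_state(); df=f["wrist_force"]-f0; print(zz,f["clock"],f["position"].round(1),df.round(1),f["gripper_width"])
    if df[2]>5: break
if df[2]>5:
    env.gripper_to(46); env.servo_line([533,-295,150],120)
    f=env.get_state(); print(f["clock"],f["wrist_force"].round(1))
q2,_=rot(0,BX)
for b in (-150,-114,96): 
    u=np.array([np.cos(BX),np.sin(BX)]); p=np.array([531.4,-233.9])+b*u; print(p, planner.inverse_kinematics([*p,60],q2.tolist()) is not None)
E
```

```text
25.5583 [ 532.9 -294.9   19.9] [ 0.4 -1.  -1.8]
18 25.8083 [ 532.9 -295.    17.9] [-0.2  1.1 -0.6] 27.496890235699983
16.5 26.0583 [ 532.9 -295.    16.4] [0.2 1.1 0. ] 27.73534610978116
15 26.3083 [ 533.  -294.9   14.9] [-0.6  1.8 -0.9] 27.757923375797407
14 26.5583 [ 532.9 -295.    13.9] [-0.5  1.6 -0.5] 28.127231167985432
13 26.8083 [ 533.1 -295.1   13.4] [-2.4  1.6  7. ] 27.640519522755863
28.6083 [-0.5 -1.1 -0.9]
[ 381.47401595 -238.61161386] True
[ 417.45625212 -237.48082653] True
[ 627.3526298  -230.88456713] True
```

Touchdown came at the expected height and the tube is released. Next I'll close the gripper, check the box from the top, and push the bar.

```bash
python3 - <<'E'
from h import *
from station import env, planner, camera
q2,_=rot(0,BX); u=np.array([np.cos(BX),np.sin(BX)])
P=lambda b,z:[*(np.array([531.4,-235])+b*u),z]
env.gripper_to(0,10)
env.movep(P(-150,150),q2.tolist())
c=camera("top"); np.savez("top6.npz",**c); Q=cloud(c).reshape(-1,3)
for y in (-294,-232,-170):
    m=(abs(Q[:,0]-560)<30)&(abs(Q[:,1]-y)<7)&(Q[:,2]<90); print("lane",y,np.median(Q[m,2]))
env.servo_line(P(-150,56),150); env.dwell(.1); f0=env.get_state()["wrist_force"]
env.servo_line(P(-108,56),60); f=env.get_state(); print(f["clock"],(f["wrist_force"]-f0).round(1))
for b in (0,60,72,76,79,82,85,88,91,94):
    env.servo_line(P(b,56),60); f=env.get_state(); df=f["wrist_force"]-f0; print(b,f["clock"],f["position"].round(1),df.round(1))
    if df@[*u,0]<-12 : break
c=camera("top"); np.savez("top7.npz",**c)
c=camera("side"); np.savez("side7.npz",**c)
uv=proj(c,[[531,-235,40]])[0].astype(int); cv2.imwrite("pics/end.png",cv2.resize(c["color"][uv[1]-60:uv[1]+60,uv[0]-70:uv[0]+70,::-1],None,fx=5,fy=5,interpolation=cv2.INTER_CUBIC))
E
```

```text
lane -294 37.31907998063866
lane -232 36.628975167073236
lane -170 37.33696623787375
31.8917 [ 0.5 -0.7  0.7]
0 33.8417 [ 531.3 -235.2   56.1] [-0.3 -0.7  0.2]
60 34.9917 [ 591.2 -233.2   56. ] [0.8 0.  0. ]
72 35.3417 [ 603.8 -232.7   55.9] [ 0.7 -0.1 -0.2]
76 35.5917 [ 607.6 -232.6   56. ] [ 1.4 -0.1 -0.7]
79 35.8417 [ 610.5 -232.5   56. ] [-0.2 -0.3  0.3]
82 36.0917 [ 612.4 -232.6   55.9] [-7.9 -0.2  4.9]
85 36.3417 [ 612.5 -232.6   55.8] [-28.6   4.4  21.2]
```

View pics/end.png

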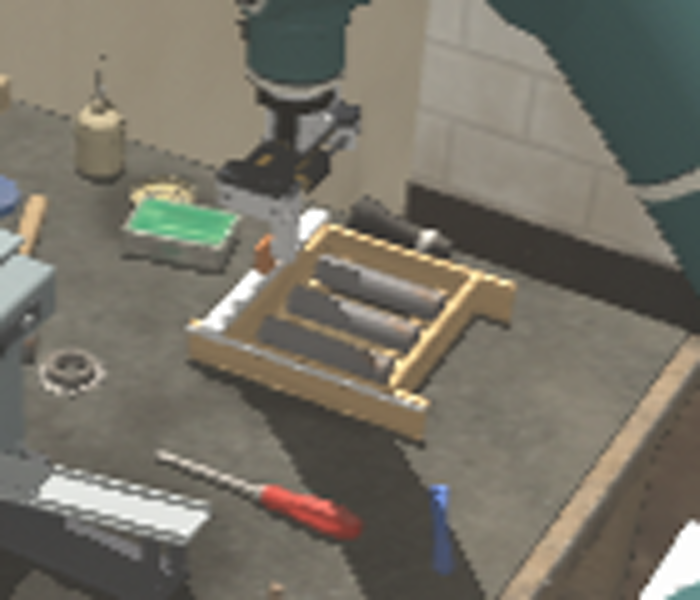

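The bar is against its far stop at (245,275), and three tubes lie flat in the lanes below the rim. I'll back off and hand in.

```bash
python3 - <<'E'
from h import *
from station import env, workorder
p=env.get_state()["position"]; u=np.array([np.cos(BX),np.sin(BX),0])
env.servo_line((p-25*u).tolist(),80); p=p-25*u; p[2]=200
env.servo_line(p.tolist(),200); env.dwell(.5); print(env.get_state()["clock"],env.get_state()["wrist_force"].round(1))
print(workorder.finish_job())
E
```

```text
38.325 [ 0.5 -0.9 -0.2]
the job is handed in; nothing more can be done
None
```

The jammed tube is out of the machine and lies flat and released in the empty lane, the check bar is against its far stop, and I handed the job in at about 38 s on the robot's clock; no verdict came back.

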